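# Nudge a terminal plate onto its jig pins and close the keeper

### The arm

A 7-joint arm with a two-finger parallel gripper is mounted at the origin on the work surface. World frame = base frame: x ahead of the robot, y to its left, z up, the work surface at z = 0. Lengths are in m, angles in rad, forces in N, time in s.
With the tool pointing down it reaches from about 0.425 to 1.025 m from the base axis. Payload 9.4 kg.
Tool frame: the origin (TCP) lies between the finger pads; the fingertips stand 25 mm ahead of it and the grasp point (between the pads) lies 6 mm ahead of it; z points along the fingers, y is the line along which they close (so a half turn about z gives the same grasp; the last joint's range is limited). The gripper opens to 93 mm and grips with 3 to 60 N. Pads are 15 mm wide; open, the fingers measure 128 mm over their backs; the gripper's body (75 mm by 188 mm) begins 65 mm behind the grasp point.
Start: joints at [-1.293, 0.599, -0.003, 1.599, 0.002, 0.943, -0.08], TCP at [0.252, 0.68, 0.244] pointing down, gripper open.
Joint ranges: [-2.57, 2.57], [-0.35, 1.97], [-1.29, 1.29], [0.11, 2.56], [-1.05, 4.19], [0.11, 1.86], [-2.63, 2.63]. Speed limits (rad/s): [2.22, 2.22, 3.01, 3.01, 3.14, 3.14, 3.14].

### API

Orientations are given as [roll, pitch, yaw] about the fixed x, y, z axes, in that order (R = Rz(yaw) Ry(pitch) Rx(roll)).
In Python, from station import env gives the robot as it stands. The module is installed in compiled form; this text tells all that it offers. Calls block until the motion is done:
- env.move_ptp(position, orientation): joint-space move of the TCP to a pose.
- env.servo_line(position, feed=0.15, attitude=None, until_force=None): straight line of the TCP; attitude=None keeps the orientation; feed is the mean speed in m/s. With until_force (N) it stops when the force on the tool has changed by that much, and returns True; else False.
- env.move_j(angles): joint-space move.
- env.command_gripper(opening): opening from 0.0 (shut) to 1.0 (fully open); the grip force is fixed at half the most; returns when the fingers have stopped.
- env.pause(seconds).
- env.inverse_kinematics(position, orientation): joint angles nearest the present ones, or None.
- env.sense(): the state.
- env.get_image(name): name is "side" or "top" or "wrist"; returns the picture (384x512x3 uint8, red, green, blue); there is no depth.
- env.camera_model(name): a dict with "fx", "fy", "cx", "cy" (pixels), "D" ([k1, k2, p1, p2, k3] as OpenCV has them; the pictures are not rectified), "position" and "rotation" of the camera in the world. Camera axes: x right, y down, z forward; pixel columns grow to the right and rows downward; lengths in m; the calibration is good to about 2 mm. A picture is of the moment at which its call begins: read the wrist's pose just before it. camera_model takes no time and is no camera call; for the wrist camera it gives the pose at the moment of the call.
A pose or a line that the arm cannot do raises env.Unreachable and nothing moves.
- env.finish_job(): hands the job in; it is judged then, once.
The state is a dict: "clock": time; "joint_positions": joint angles; "joint_velocities": joint speeds; "joint_efforts": joint torques, N m; "eef_pos": TCP position; "tool_rot": TCP orientation; "force": force on the tool from outside, world axes, zero at the start; "wrist_torque": the same for the moment, N m; "width": opening from 0.0 (shut) to 1.0 (fully open); "grip_force": force on a finger pad.
Only numpy, scipy, OpenCV 4.12 (cv2) and the standard library are available. Lean on these libraries where they do the work, as an engineer would, in place of code of your own. Each camera call takes 0.05 s, during which the arm holds its last target. There are 200 camera calls.

### The job

The brown terminal plate was set down crooked on its wiring jig, with one end perched on top of the two locating pins. Without picking it up and keeping your fingers off the terminals and other parts mounted on it, nudge it by its edges until its two holes drop over the pins and it lies flat on the bed. Then push the red keeper round by its knob until it reaches its stop over the plate's end, leaving everything else on the bench where it is.

Things in the scene. Friction and masses are not known exactly. Their poses are not given: they have to be found in the camera images.
- jig: Aluminium wiring jig, fixed to the bench. Origin at bench height under the centre of the plate's proper seat; z up; +y runs from the keeper end to the pin end, +x to the back rail, always roughly away from the robot. Flat bed, 28 mm above the bench, spans x -98 to +72, y -118 to +118 mm; a thin black line on it outlines the seat (110 x 140 mm).
- rail (a point): Middle of the dark steel back rail's straight inner face, at bed height: jig x +55.8, y -5 mm. The face runs parallel to the jig's y for 130 mm and stands 16 mm above the bed. It is a rough guide only: a plate seated on the pins clears it by about 0.8 mm.
- pin_near (a point): Foot, on the axis at bed height, of the steel locating pin nearer the robot (jig x -30, y +58 mm). Each pin is 10 mm thick up to 4 mm above the bed, then tapers to a flat 4 mm nose 9 mm above the bed.
- pin_far (a point): The same point of the other pin, on the rail side (jig x +30, y +58 mm).
- plate: Loose brown laminate plate, 110 (x) x 140 (y) x 5 mm, 0.2 to 0.3 kg, origin at the centre of its underside, z up. Seated, its axes match the jig's and its origin lies on the bed over the jig's. At the start it is 14 to 42 mm too far to jig +y, 4 to 14 mm to -x, up to 6 degrees askew: -y end on the bed, +y end on the pin noses, up to 15 mm high. 1 to 3 N slides it.
- hole_near (a point): Centre of the plate's round hole (11.5 mm) on its underside, at plate x -30, y +58 mm; it belongs on pin_near. Once both holes are within about 3 mm of their pins the plate drops by its own weight and the pins stop it sliding further.
- hole_far (a point): Centre of the plate's slot (14.5 mm along x, 11.5 mm along y) on its underside, at plate x +30, y +58 mm; it belongs on pin_far.
- terminals: Fittings fixed on the plate's top face (plate's axes, origin at the centre of that face): black terminal strip 84 (x) x 18 (y) x 15 mm high centred at y -20 mm; pale green relay, 32 x 22 mm, 30 mm high, at x +18, y +12; blue capacitor, 14 mm across, 18 mm high, at x -24, y +12. Fingers keep off them.
- keeper (a joint): Angle of the red keeper bar about its upright pivot, rad. 0 = at its stop, over the middle of the plate's -y end (pointing to jig +y); 1.57 = open, pointing to jig -x. From above it closes clockwise. Starts at 1.35 to 1.9, opens to 2.1 at most, stays where left; under 2 N at the knob moves it.
- keeper_pivot (a point): Pivot of the keeper at the bar's underside: jig x 0, y -92 mm, 34.5 mm above the bench. The bar is 18 mm wide, 6 mm thick and reaches 57 mm from the pivot. It passes 1.5 mm above a seated plate; a plate that is not down blocks it.
- keeper_knob (a point): Middle of the upright black knob on the keeper, 45 mm from the pivot, 54.5 mm above the bench. Knob 12 mm across, from 44.5 to 64.5 mm above the bench; a 7 mm stem joins it to the bar's top, 40.5 mm above the bench.
- flux: Bystander: amber flux bottle with a red cap, 38 mm across, 78 mm high, beside the jig's +y end; origin at the centre of its foot.
- driver: Bystander: screwdriver with a yellow handle, 170 mm long, lying on the bench beside the jig's keeper end, along the jig's x.
- battery: Bystander: black drill battery, 75 x 75 mm, 73 mm high, beyond the jig's +y end on the rail side; origin at the centre of its underside.
- tray: Bystander: cream compartment tray of screws, 130 x 200 x 36 mm, behind the back rail; origin at the centre of its underside.
There are look-alikes about, which are no part of the job. Leave any purple or yellow look-alike of the plate alone.

How it is judged:
By the outcome, as a careful person would: the job done as asked, in the order asked, and still so for the second after the job is handed in, with the robot touching nothing.
It also fails if it takes over 64 s, if anything falls off the work surface, if the arm or the gripper's body presses on something with over 40 N, if the wrist force passes 120 N, or if a joint passes its speed limit or range.

## Working session

There is one attempt and no reset: what is moved stays moved. The work goes in short steps, each a Python script; the robot and the scene stay as the last script left them, time stands still between calls to the robot, and variables do not carry over. Pictures are saved under pics/ and viewed, at most 10 in all, crops included, and the job is handed in when it is done.

```bash
mkdir -p pics; ls; python3 - <<'E'
from station import env
import cv2,numpy as np
s=env.sense();print(s['clock'],s['eef_pos'],s['tool_rot'])
for n in('top','side'):
    im=env.get_image(n);cv2.imwrite(f'pics/{n}0.png',cv2.resize(im[:,:,::-1],(800,600),interpolation=cv2.INTER_CUBIC))
    cv2.imwrite(f'{n}0_raw.png',im[:,:,::-1])
    m=env.camera_model(n);print(n,m)
E
```

```text
pics
0.0 [0.25172095 0.67939768 0.24275695] [-3.13999530e+00  1.38791566e-04  2.78685124e+00]
top {'fx': 444.46063134509876, 'fy': 444.46063134509876, 'cx': 254.03481186568118, 'cy': 190.16635682806628, 'D': array([0.01347914, 0.        , 0.        , 0.        , 0.        ]), 'position': array([0.39812505, 0.05047309, 1.00202885]), 'rotation': array([-2.93309117, -0.00406324, -1.54587386])}
side {'fx': 352.7164664940887, 'fy': 352.7164664940887, 'cx': 264.53516006912656, 'cy': 188.45679244727188, 'D': array([0.02209545, 0.        , 0.        , 0.        , 0.        ]), 'position': array([0.17507776, 0.5718006 , 0.42015747]), 'rotation': array([-2.05885238,  0.02102556, -2.45843361])}
```

View pics.

View pics/top0.png

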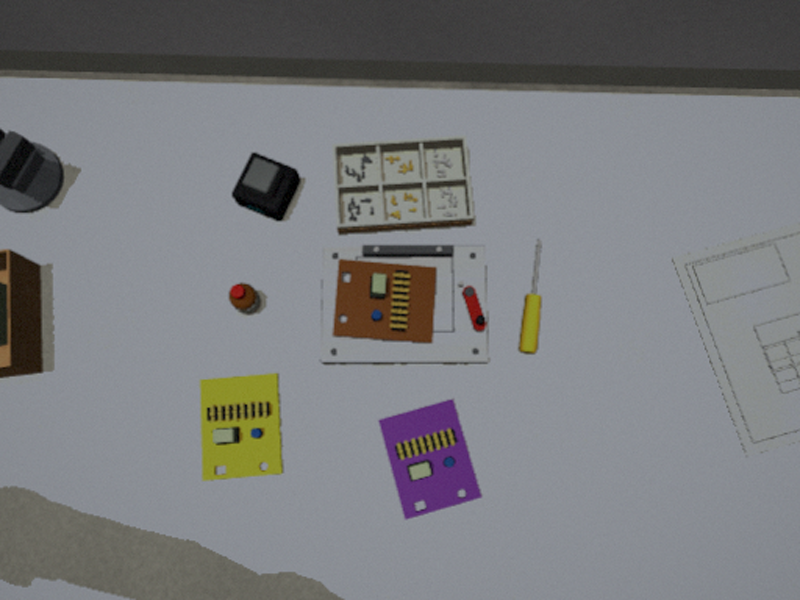

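View pics/side0.png

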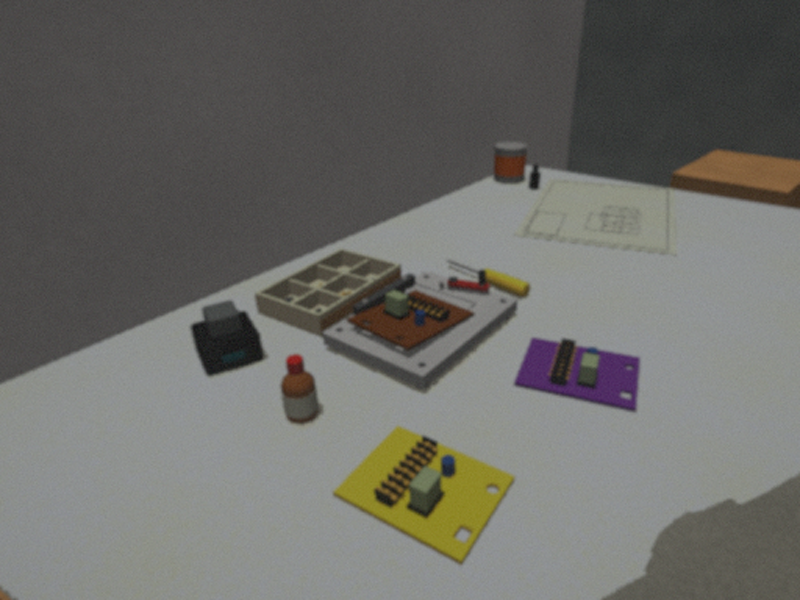

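```bash
cat >h.py <<'E'
from station import env
import cv2,numpy as np
from scipy.spatial.transform import Rotation as Ro
def cam(n): 
    m=env.camera_model(n);K=np.array([[m['fx'],0,m['cx']],[0,m['fy'],m['cy']],[0,0,1]])
    return K,m['D'],m['position'],Ro.from_euler('xyz',m['rotation']).as_matrix()
def w2p(c,P):
    K,D,p,R=c;P=np.atleast_2d(P)
    return cv2.projectPoints((P-p)@R,np.zeros(3),np.zeros(3),K,D)[0][:,0]
def p2w(c,uv,z):
    K,D,p,R=c
    u=cv2.undistortPoints(np.array(uv,float).reshape(-1,1,2),K,D)[:,0]
    d=np.c_[u,np.ones(len(u))]@R.T
    return p+d*((np.asarray(z)-p[2])/d[:,2])[:,None]
def fit2(a,b):  # rigid 2D: b=R a+t -> yaw,t,resid
    a=np.array(a,float);b=np.array(b,float)[:,:2];A=a-a.mean(0);B=b-b.mean(0)
    th=np.arctan2((A[:,0]*B[:,1]-A[:,1]*B[:,0]).sum(),(A*B).sum())
    R=np.array([[np.cos(th),-np.sin(th)],[np.sin(th),np.cos(th)]]);t=b.mean(0)-R@a.mean(0)
    return th,t,np.abs(a@R.T+t-b).max()
E
python3 - <<'E'
from h import *
c=cam('top')
q=np.array([[321,247],[487,247],[488,362],[320,363]])*.64
W=p2w(c,q,np.full(4,.028));print(W)
print(fit2([[.072,.118],[.072,-.118],[-.098,-.118],[-.098,.118]],W))
th,t,_=fit2([[.072,.118],[.072,-.118],[-.098,-.118],[-.098,.118]],W)
env.move_ptp([t[0]-.03,t[1],.33],[np.pi,0,np.pi/2+th])
s=env.sense();print(s['clock'],s['eef_pos'],s['tool_rot'],s['joint_positions'],s['force'])
m=env.camera_model('wrist');print(m)
im=env.get_image('wrist')[:,:,::-1];cv2.imwrite('w1.png',im);cv2.imwrite('pics/w1.png',cv2.resize(im,(800,600),interpolation=cv2.INTER_CUBIC))
E
```

```text
[[ 0.67592467  0.16393898  0.028     ]
 [ 0.68222387 -0.07760708  0.028     ]
 [ 0.51434721 -0.07868385  0.028     ]
 [ 0.50693966  0.15729929  0.028     ]]
(np.float64(0.026744028898833927), array([0.6078542 , 0.04158447]), np.float64(0.0031590881314390584))
2.6583 [0.57791447 0.04279229 0.32973903] [-3.14124086e+00 -1.66771374e-04  1.59955238e+00] [-0.5134651   0.35719827  0.47256801  1.85914024 -0.19426007  0.97085602
  0.07262496] [0.36087685 1.19842032 0.46657909]
{'fx': 326.4870576784027, 'fy': 326.4870576784027, 'cx': 253.58476609123937, 'cy': 192.0777110009761, 'D': array([-0.04098783,  0.        ,  0.        ,  0.        ,  0.        ]), 'position': array([0.57544613, 0.12469061, 0.47039895]), 'rotation': array([2.84044442e+00, 9.13130277e-04, 2.86958687e-02])}
```

View pics/w1.png

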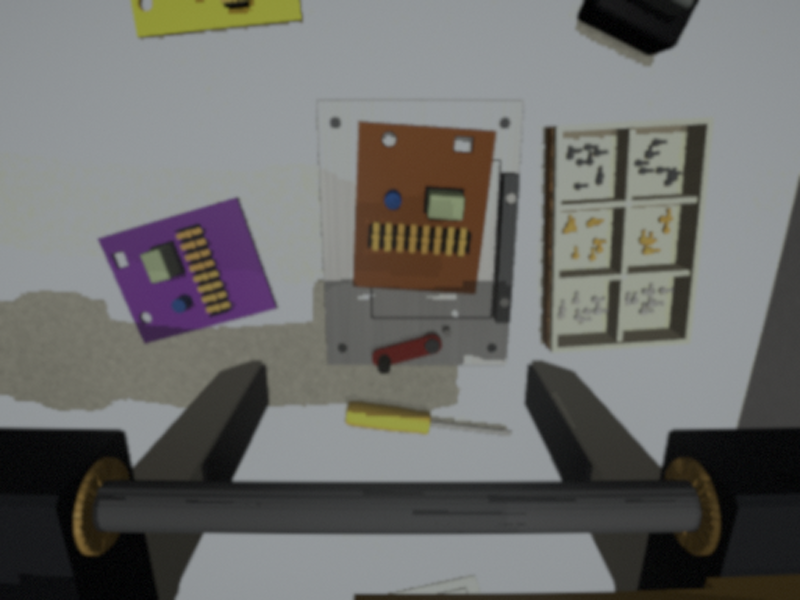

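```bash
python3 - <<'E'
from h import *
c=cam('wrist')
W=p2w(c,np.array([[318,100],[522,100],[507,363],[327,364],[372,317],[492,318],[500,160]])*.64,np.full(7,.028))
J=[[-.098,.118],[.072,.118],[.072,-.118],[-.098,-.118],[-.055,-.07],[.055,-.07],[.055,.07]]
th,t,r=fit2(J,W);print('jig',th,t,r)
R=np.array([[np.cos(th),-np.sin(th)],[np.sin(th),np.cos(th)]])
print((W[:,:2]-t)@R-J)
P=p2w(c,np.array([[359,122],[495,131],[476,293],[354,288],[389,140],[463,145]])*.64,[.043,.043,.033,.033,.042,.042])
Pj=(P[:,:2]-t)@R
print('plate in jig',fit2([[-.055,.07],[.055,.07],[.055,-.07],[-.055,-.07],[-.03,.058],[.03,.058]],Pj));print(Pj)
k=p2w(c,np.array([[384,363],[433,344]])*.64,[.0645,.0405]);kj=(k[:,:2]-t)@R;print('knob,pivot',kj,np.arctan2(-kj[0,0],kj[0,1]+.092))
E
```

```text
jig 0.029842363955647978 [0.61002027 0.04180176] 0.0018881805404221824
[[ 1.81609692e-03 -8.31540371e-04]
 [-1.82409242e-03 -8.22807700e-04]
 [ 1.14958935e-04  1.88558996e-03]
 [-2.61832873e-04  1.08984658e-03]
 [ 8.30824667e-05  1.27967890e-04]
 [ 3.65192788e-04 -9.80279401e-04]
 [-2.93405812e-04 -4.68776961e-04]]
plate in jig (np.float64(-0.05662276849487274), array([-0.0117518 ,  0.02616169]), np.float64(0.0013134540754653548))
[[-0.06205089  0.09935728]
 [ 0.04653829  0.09252718]
 [ 0.03873184 -0.04552526]
 [-0.07029042 -0.04076489]
 [-0.03827537  0.08553049]
 [ 0.02140048  0.08165944]]
knob,pivot [[-0.04329063 -0.09940987]
 [ 0.00065672 -0.09150694]] 1.740319300345962
```

```bash
cat >>h.py <<'E'
TH=0.0298;T=np.array([.6100,.0418])
RJ=np.array([[np.cos(TH),-np.sin(TH)],[np.sin(TH),np.cos(TH)]])
def J(x,y,z): # jig mm -> world m (z in world m)
    return list(RJ@np.array([x,y])/1e3+T)+[z]
def toj(W): return (np.asarray(W)[:,:2]-T)@RJ*1e3
def att(yaw): return [np.pi,0,yaw+TH]
def st(tag=''):
    s=env.sense();print(tag,'t%.1f'%s['clock'],'jig',toj([s['eef_pos']])[0].round(1),'z%.4f'%s['eef_pos'][2],'F',s['force'].round(1));return s
def snap(n,name):
    c=cam(n);im=env.get_image(n)[:,:,::-1];cv2.imwrite(name+'.png',im);np.save(name+'.npy',np.array(c,dtype=object),allow_pickle=True)
    cv2.imwrite('pics/'+name+'.png',cv2.resize(im,(800,600),interpolation=cv2.INTER_CUBIC))
E
python3 - <<'E'
from h import *
for y in(0,np.pi): print(y,env.inverse_kinematics(J(-90,26,.06),att(y)))
for y in(np.pi/2,-np.pi/2): print(y,env.inverse_kinematics(J(0,115,.06),att(y)))
env.command_gripper(.7)
env.move_ptp(J(-89,24,.10),att(0));st('above')
print(env.servo_line(J(-89,24,.048),.03,until_force=4));s=st('touch')
z=s['eef_pos'][2]+.0018
env.servo_line(J(-89,24,z),.03);st('up')
r=env.servo_line(J(-67,24,z),.03,until_force=15);st('pushed %s'%r)
snap('wrist','w2')
E
```

```text
0 [-0.53987016  0.70921886  0.4617194   2.21614201 -0.84863434  0.39697665
 -0.91149374]
3.141592653589793 [-0.24937273  0.65272816  0.02350568  2.19773668 -0.04967505  0.29160081
  1.41747972]
1.5707963267948966 [-0.52297416  0.7407772   0.27750886  1.97117959 -0.40895523  0.48357174
  0.080393  ]
-1.5707963267948966 [ 0.30317392  1.00317205 -1.10806161  1.91631397  1.10595711  1.00482592
  1.83291248]
above t4.4 jig [-88.1  24.1] z0.1005 F [ 1.3 -0.4 -0.3]
True
touch t5.8 jig [-89.   23.9] z0.0533 F [-1.1  0.2  7.7]
up t6.0 jig [-88.9  24. ] z0.0552 F [-0.9 -0.2  0.4]
pushed False t6.9 jig [-67.   24.1] z0.0551 F [-0.2  0.5  1.1]
```

View pics/w2.png

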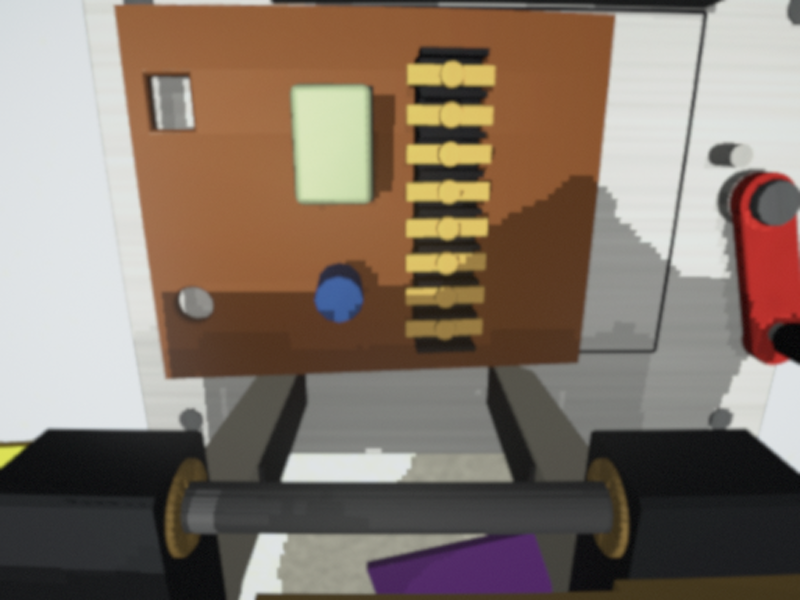

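```bash
cat >>h.py <<'E'
def plate(name,uv,zt=(.043,.043,.033,.033),which=(0,1,2,3)):
    """corner order: (-x+y),(+x+y),(+x-y),(-x-y) in 800x600 px"""
    c=np.load(name+'.npy',allow_pickle=True)
    P=toj(p2w(c,np.array(uv)*.64,zt));A=np.array([[-55,70],[55,70],[55,-70],[-55,-70]])[list(which)]
    th,t,r=fit2(A,P);print('plate yaw %.4f'%th,'xy',t.round(1),'res %.1f'%r);print(P.round(1).tolist());return th,t
E
python3 - <<'E'
from h import *
plate('w2',[[168,378],[117,5],[614,14],[578,362]])
c=np.load('w2.npy',allow_pickle=True)
print(toj(p2w(c,np.array([[580,352],[655,351],[706,12]])*.64,np.full(3,.028))),'want -55,-70?/55,-70')
E
```

```text
plate yaw 0.0031 xy [-2.9 29.3] res 0.6
[[-58.8, 98.9], [52.5, 98.9], [52.1, -40.1], [-57.4, -40.6]]
[[-55.75161668 -42.82087737]
 [-55.47125859 -70.13184033]
 [ 54.40491346 -70.11399954]] want -55,-70?/55,-70
```

```bash
python3 - <<'E'
from h import *
z=.0551
r=env.servo_line(J(-64.4,24,z),.03,until_force=12);st('x %s'%r)
env.servo_line(J(-85,24,z),.1);env.servo_line(J(-85,24,.16),.25)
env.move_ptp(J(0,118,.16),att(np.pi/2));st('above')
r=env.servo_line(J(0,118,z),.12,until_force=8);s=st('down %s'%r)
if not r:
    r=env.servo_line(J(0,90,z),.04,until_force=12);st('y1 %s'%r)
    r=env.servo_line(J(0,78.2,z),.015,until_force=8);st('y2 %s'%r)
    env.servo_line(J(0,92,z),.08);env.servo_line(J(0,92,.16),.25)
    env.move_ptp(J(-20,-70,.20),att(np.pi/2));st('look');snap('wrist','w3')
E
```

```text
x False t7.2 jig [-64.2  24. ] z0.0551 F [-0.1 -0.5  0.7]
above t9.0 jig [ -0.7 117.1] z0.1589 F [-0.1 -0.3  0.8]
down False t10.1 jig [  0.4 118. ] z0.0556 F [-0.1 -0.6  1.7]
y1 False t10.9 jig [ 0.1 90. ] z0.0551 F [-0.3  0.8  0.6]
y2 False t11.8 jig [ 0.  79.2] z0.0551 F [0.4 4.6 0.5]
look t13.4 jig [-20.4 -69.9] z0.1991 F [0.1 0.5 0.1]
```

View pics/w3.png

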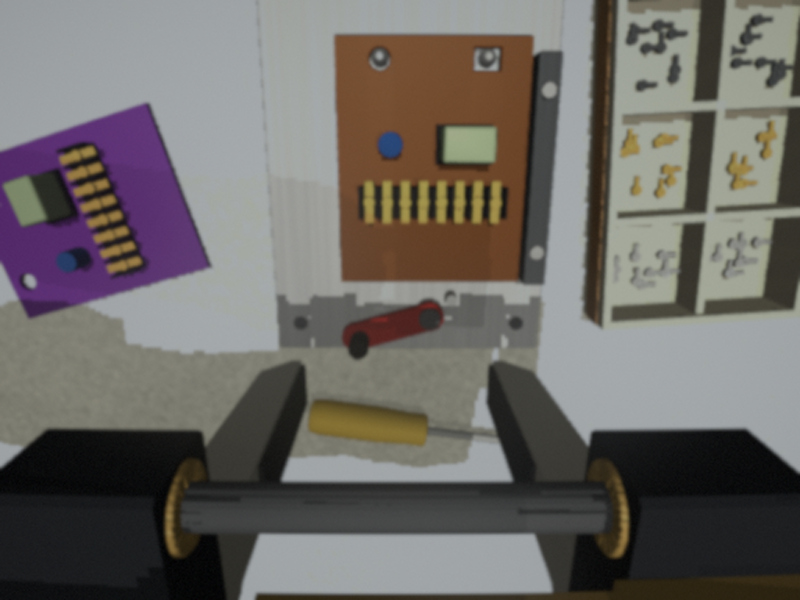

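```bash
python3 - <<'E'
from h import *
u=[[335,35],[532,36],[524,281],[342,281]]
plate('w3',u,(.033,)*4);plate('w3',u)
c=np.load('w3.npy',allow_pickle=True)
print('pin noses',toj(p2w(c,np.array([[380,58],[487,58]])*.64,np.full(2,.037))))
k=toj(p2w(c,np.array([[357,344],[430,317]])*.64,[.0645,.0405]));print('knob,pivot',k,np.arctan2(-k[0,0],k[0,1]+92))
for x,y,w in((-56,-125,0),(-56,-125,np.pi/2),(-25,-70,0),(20,-50,0),(20,-50,np.pi/2)): print(x,y,w,env.inverse_kinematics(J(x,y,.075),att(w)) is not None)
E
python3 -c "
import cv2
im=cv2.imread('w3.png')[10:190,190:370];cv2.imwrite('pics/w3c.png',cv2.resize(im,(600,600),interpolation=cv2.INTER_CUBIC))"
```

```text
plate yaw 0.0101 xy [ 0.8 -0.9] res 2.2
[[-54.4, 69.0], [53.7, 68.7], [58.7, -70.6], [-54.7, -70.7]]
plate yaw 0.0132 xy [ 0.5 -1.8] res 3.3
[[-53.3, 67.1], [51.2, 66.8], [58.7, -70.6], [-54.7, -70.7]]
pin noses [[-29.73640142  56.57057301]
 [ 28.73689068  56.67962804]]
knob,pivot [[-4.36875905e+01 -1.00030724e+02]
 [ 1.00500020e-02 -9.17557899e+01]] 1.7525884817129134
-56 -125 0 True
-56 -125 1.5707963267948966 True
-25 -70 0 True
20 -50 0 True
20 -50 1.5707963267948966 True
```

View pics/w3c.png

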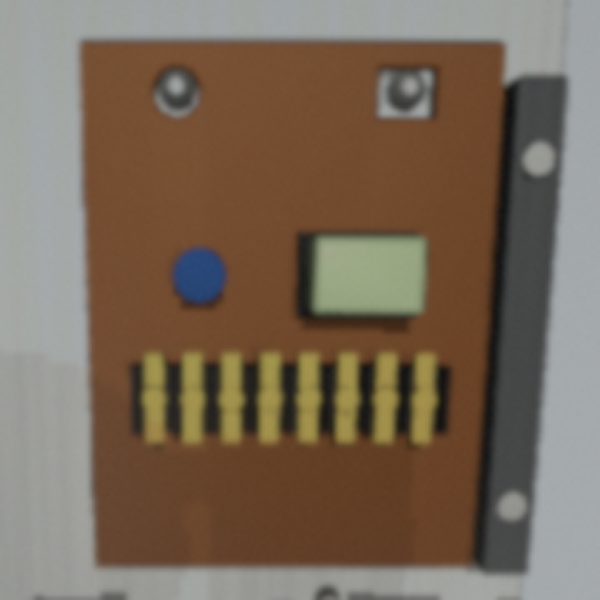

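```bash
python3 - <<'E'
from h import *
def p(a,off=15,z=.076): return J(-37*np.sin(a)-off*np.cos(a),-92+37*np.cos(a)-off*np.sin(a),z)
env.command_gripper(0)
a0=1.75
env.move_ptp(p(a0,28,.15),att(a0));st('above')
r=env.servo_line(p(a0,28),.12,until_force=8);st('down %s'%r);assert not r
for i,a in enumerate(np.linspace(a0,-.04,14)):
    r=env.servo_line(p(a),.05,attitude=att(a),until_force=6)
    if r or i%4==0: st('a%.2f %s'%(a,r))
    if r: break
st('end');snap('wrist','w4')
E
```

```text
above t15.0 jig [ -32.  -127.2] z0.1493 F [1.2 0.1 0.9]
down False t15.8 jig [ -31.  -125.9] z0.0766 F [-0.3 -0.4  0.4]
a1.75 False t16.2 jig [ -33.6 -112.7] z0.0763 F [-0.9 -0.4 -0.6]
a1.20 False t17.3 jig [-39.8 -92.6] z0.0760 F [-0.3 -0.4  0.6]
a0.65 False t18.5 jig [-34.3 -71.7] z0.0760 F [-0.2  0.3  0.2]
a0.10 False t19.7 jig [-18.6 -56.9] z0.0760 F [ 0.2  0.  -0.7]
a-0.04 True t19.9 jig [-15.5 -54.8] z0.0755 F [-1.3  0.8  0.4]
end t19.9 jig [-15.5 -54.8] z0.0755 F [-1.3  0.8  0.4]
```

View pics/w4.png

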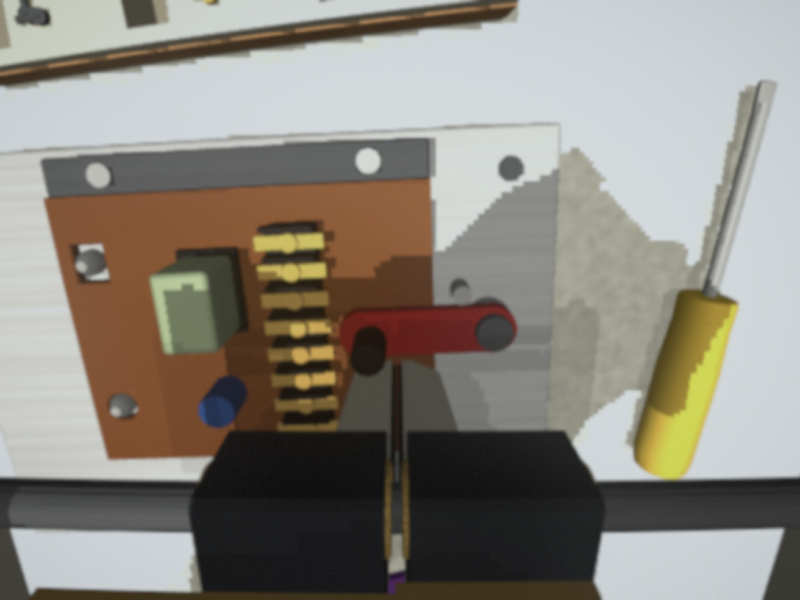

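```bash
python3 - <<'E'
from h import *
r=env.servo_line(J(-12.5,-55,.076),.012,until_force=8);st('nudge %s'%r)
env.servo_line(J(-45,-57,.076),.12);env.servo_line(J(-45,-57,.17),.2)
env.move_ptp(J(-60,-30,.24),att(0));st('look');snap('wrist','w5');snap('top','t5')
E
```

```text
nudge False t20.3 jig [-15.1 -54.8] z0.0755 F [-7.5  0.5  2.9]
look t21.8 jig [-60.1 -29.2] z0.2395 F [-0.8 -0.4 -0.1]
```

View pics/w5.png

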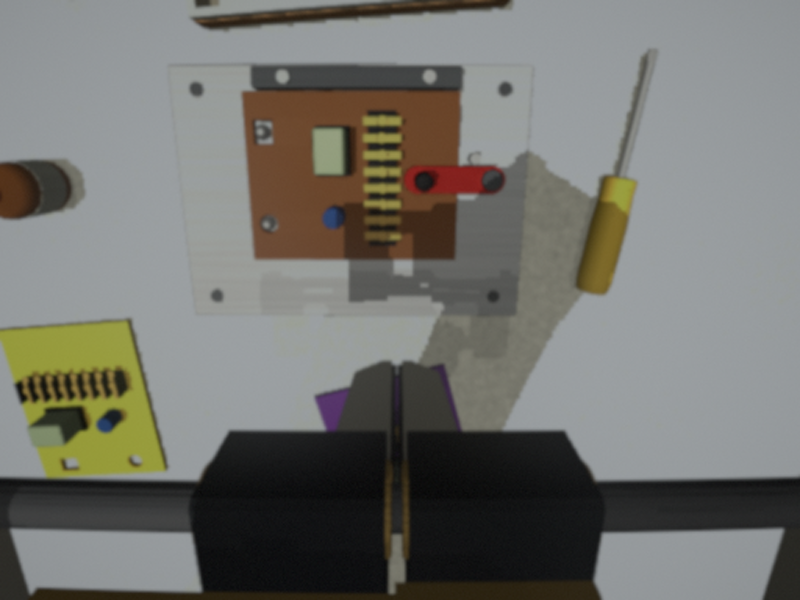

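View pics/t5.png

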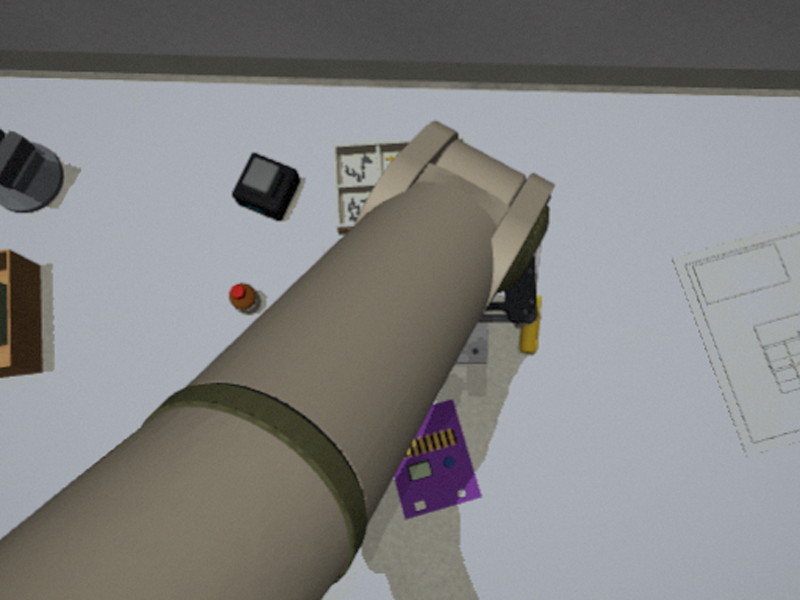

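```bash
python3 - <<'E'
from h import *
th,t=plate('w5',[[255,259],[243,92],[461,92],[455,258]],(.033,)*4)
c=np.load('w5.npy',allow_pickle=True)
k=toj(p2w(c,np.array([[425,181],[492,180]])*.64,[.0645,.0405]));print(k)
a=np.arctan2(-k[0,0],k[0,1]+92);print('angle',a)
if abs(th)<.03 and abs(t).max()<2 and abs(a)<.08: env.finish_job();print('done',env.sense()['clock'])
E
```

```text
plate yaw 0.0001 xy [-0.7 -1.6] res 1.1
[[-55.4, 68.3], [53.7, 67.7], [53.5, -71.3], [-54.6, -71.1]]
[[ 5.14104821e-02 -4.75854959e+01]
 [-8.78630789e-01 -9.25920157e+01]]
angle -0.0011575151002215607
the job is handed in; nothing more can be done
the job is handed in; nothing more can be done
```

The plate is seated over both pins, with the last picture putting it within about 2 mm of its proper place. The keeper is at its stop over the plate's end, nothing else showed as moved in the last pictures (the arm hid part of the top view), and the job was handed in at about 22 s.

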